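# Click-test push-button canisters and set the faulty one aside

## Robot

A 6-joint arm with a two-finger parallel gripper is mounted at the origin on the work surface. World frame = base frame: x ahead of the robot, y to its left, z up, the work surface at z = 0. Lengths are in m, angles in degrees, forces in N, time in s.
With the tool pointing down it reaches from about 0.25 to 0.725 m from the base axis. Payload 9.7 kg.
Tool frame: the origin (TCP) lies on the centre line of the jaws, within the pads' length; the fingertips stand 14 mm ahead of it and the grasp point (between the pads) lies 5 mm behind it; z points along the fingers, y is the line along which they close (so a half turn about z gives the same grasp; the last joint's range is limited). The gripper opens to 85 mm and grips with 20 to 120 N. Pads are 22 mm wide; open, the fingers measure 114 mm over their backs; the gripper's body (76 mm by 85 mm) begins 54 mm behind the grasp point. The pads swing forward as they close: fully open they stand 13 mm farther back than shut.
Start: joints at [-63.083, 4.979, 10.078, 95.1, 0, 90], TCP at [0.249, -0.49, 0.245] pointing down, gripper open.
Joint ranges: [-179.16, 179.16], [-48.56, 103.87], [-65.8, 70.77], [-126.05, 130.52], [-82.76, 87.17], [-180, 180]. Speed limits (degrees/s): [127.2, 127.2, 147.25, 180, 180, 180].

## Interface

Orientations are given as [roll, pitch, yaw] about the fixed x, y, z axes, in that order (R = Rz(yaw) Ry(pitch) Rx(roll)).
In Python, from workcell import bot, camera, get_calibration, ticket gives the robot as it stands. The module is installed in compiled form; this text tells all that it offers.
- The arm moves only by the tool send_rows, never from a script. Its arguments are lists of equal length, an entry for each row: "linear": the shift along the tool's x, y, z in m, a list of three; "twist": the turn, a rotation vector about the tool's x, y, z in units of 10 degrees (1.0 is 10 degrees), a list of three; "gripper": the opening in per cent of the stroke, from 0 (shut) to 100 (fully open). In form: {"linear": [[x, y, z], ...], "twist": [[wx, wy, wz], ...], "gripper": [gripper, ...]}. A call has 1 to 8 rows; each row shifts and turns the commanded pose from where the row before left it, along the tool's axes as they then stand; what a row does not reach is not made up. A row lasts 1/8 s, in which the tool goes at most 62.5 mm and 10.7 degrees, less where a joint would pass 70% of its speed; a pose out of reach is approached as far as the arm can. A call with a gripper value outside its range is refused whole. The fingers move at their own pace and stop on an object; "grip_force" is the grip in N (left out, the last holds). Time passes only in rows, so rows that do not move let the fingers close. It gives the time, the measured TCP pose, the force, the opening and the grip force at its end, in the units of the state.
- bot.get_obs(): the state, without advancing time (a new reading comes with each control period).
- camera(name): name is "side" or "top"; returns the picture (400x640x3 uint8, red, green, blue); there is no depth.
- get_calibration(name): a dict with "fx", "fy", "cx", "cy" (pixels), "origin" and "orientation" of the camera in the world. Camera axes: x right, y down, z forward; pixel columns grow to the right and rows downward; lengths in m; the calibration is good to about 2 mm. A picture is of the moment at which its call begins. get_calibration takes no time and is no camera call.
- ticket.job_done(): hands the job in; it is judged then, once.
The state is a dict: "time": time; "q": joint angles; "qd": joint speeds; "joint_efforts": joint torques, N m; "ee_pos": TCP position; "tcp_rot": TCP orientation; "wrist_force": force on the tool from outside, world axes, zero at the start; "torque": the same for the moment, N m; "opening": finger opening in m; "grasp_force": force on a finger pad.
Only numpy, scipy, OpenCV 4.12 (cv2) and the standard library are available. Lean on these libraries where they do the work, as an engineer would, in place of code of your own. Each camera call takes 0.05 s, during which the arm holds its last target. There are 200 camera calls.

## Task

Three small push-button canisters stand in the tilted rack. Working from left to right as the robot sees them, push each white button fully home to test it: leave every canister whose button stays down where it is in its cup, and take any canister whose button pops back up out of the rack and stand it gently upright on the floor of the green colander. Leave the brush, the pinch bowl and the twist-cap canister undisturbed.

Things in the scene. Friction and masses are not known exactly. Their poses are not given: they have to be found in the camera images.
- rack: fixed dark steel rack; origin on the bench under the middle cup, z up, x away from the robot. Three square cups in a row along y, 100 mm apart (54 mm inside, 4 mm walls, 50 mm deep along their axis), lean 25 degrees from vertical towards the rack's -x (the robot), so the canisters' caps face up and towards the robot.
- rail_mid (a point): middle of a fixed 12 mm round utensil rail on the rack, along the rack's y, 350 mm long, about 160 mm above the buttons, on posts beyond the cups' far side (rack x = +57 mm, y = +/-175 mm). It leaves no room for a vertical tool over the canisters: come and go on the robot's side, along the canister's leaning axis.
- cup_left (a point): the middle of the inside floor of the rack's left cup (left = the rack's +y end, seen from the robot): where a canister's origin rests.
- cup_middle (a point): the middle of the inside floor of the rack's middle cup (left = the rack's +y end, seen from the robot): where a canister's origin rests.
- cup_right (a point): the middle of the inside floor of the rack's right cup (left = the rack's +y end, seen from the robot): where a canister's origin rests.
- can_a: one of three alike clear acrylic push-button canisters, in any of the cups: cylinder 50 mm in diameter, 105 mm tall with its grey cap, about 150 g. Origin: centre of its underside; z: its axis, towards the cap. Lowest 46 mm are in the cup, 4 mm play. 140 mm of pull along the axis clears the neighbours. White button in mid-cap, 30 mm wide, top at z = 115 mm when up, 107 mm when down.
- can_b: one of three alike clear acrylic push-button canisters, in any of the cups: cylinder 50 mm in diameter, 105 mm tall with its grey cap, about 150 g. Origin: centre of its underside; z: its axis, towards the cap. Lowest 46 mm are in the cup, 4 mm play. 140 mm of pull along the axis clears the neighbours. White button in mid-cap, 30 mm wide, top at z = 115 mm when up, 107 mm when down.
- can_c: one of three alike clear acrylic push-button canisters, in any of the cups: cylinder 50 mm in diameter, 105 mm tall with its grey cap, about 150 g. Origin: centre of its underside; z: its axis, towards the cap. Lowest 46 mm are in the cup, 4 mm play. 140 mm of pull along the axis clears the neighbours. White button in mid-cap, 30 mm wide, top at z = 115 mm when up, 107 mm when down.
- btn_a (a joint): travel of can_a's button along its axis into the cap, in m: 0 up, 0.008 fully home on a hard stop. A sound one yields to 2.5 N and stays where it is pushed; a faulty one takes up to 11 N and springs back to 0 or nearly (under 2 mm) when let go. A push of 13 to 16 N takes either kind home. Which is faulty is unknown beforehand: usually one of the three, now and then none.
- btn_b (a joint): travel of can_b's button along its axis into the cap, in m: 0 up, 0.008 fully home on a hard stop. A sound one yields to 2.5 N and stays where it is pushed; a faulty one takes up to 11 N and springs back to 0 or nearly (under 2 mm) when let go. A push of 13 to 16 N takes either kind home. Which is faulty is unknown beforehand: usually one of the three, now and then none.
- btn_c (a joint): travel of can_c's button along its axis into the cap, in m: 0 up, 0.008 fully home on a hard stop. A sound one yields to 2.5 N and stays where it is pushed; a faulty one takes up to 11 N and springs back to 0 or nearly (under 2 mm) when let go. A push of 13 to 16 N takes either kind home. Which is faulty is unknown beforehand: usually one of the three, now and then none.
- colander: loose green plastic colander, round, mouth radius 100 mm, rim 65 mm high, flat inner floor of radius 64 mm, 5 mm above its origin (centre of its underside). It stands on the bench to the left or right of the rack.
- jar: bystander: clear acrylic canister with a metal twist cap, 92 mm in diameter, 142 mm tall, origin at the centre of its underside; it stands on the bench on the side of the rack where the colander is not.
- brush: bystander: wooden dish brush 220 mm long, round 52 mm head, lying on the bench beyond the rack; origin on the bench under its middle.
- pinch_bowl: bystander: white ceramic pinch bowl, mouth radius 38 mm, 32 mm high, on the bench beyond the rack; origin at the centre of its underside.
Not all that is in view belongs to the job. What is shaped like the can_c but red is not meant. Several things look just like the colander: the one meant starts farthest to the robot's right.

How it is judged:
By the outcome, as a careful person would: the job done as asked, in the order asked, and still so for the second after the job is handed in, with the robot touching nothing.
It also fails if it takes over 72 s, if anything falls off the work surface, if the arm or the gripper's body presses on something with over 40 N, if the wrist force passes 120 N, or if a joint passes its speed limit or range.

## Working session

There is one attempt and no reset: what is moved stays moved. The work goes in short steps, Python scripts to look and compute and a tool call to move; the robot and the scene stay as the last step left them, time stands still between calls to the robot, and variables do not carry over. Pictures are saved under pics/ and viewed, at most 10 in all, crops included, and the job is handed in when it is done.

Besides the shell and the picture viewer there is one more tool, called after "Emit:" by a JSON object that holds its "api" and its "payload". send_rows: Moves the arm, as the interface text tells. Its arguments: {"type":"object","properties":{"linear":{"type":"array"},"twist":{"type":"array"},"gripper":{"type":"array"},"grip_force":{"type":"number"}},"required":["linear","twist","gripper"]}

```bash
mkdir -p pics; python3 - <<'E'
from workcell import bot,camera,get_calibration
import cv2,json
for n in("top","side"):
    c=get_calibration(n);print(n,c)
    cv2.imwrite(f"pics/{n}0.png",camera(n)[:,:,::-1])
o=bot.get_obs();print(o)
E
```

```text
top {'fx': 363.1990513027415, 'fy': 363.1990513027415, 'cx': 316.13085597920826, 'cy': 193.14636245740823, 'origin': array([0.39717534, 0.11707136, 1.4194303 ]), 'orientation': array([-170.67904017,   -0.89135447,  -88.80545903])}
side {'fx': 441.47091405429177, 'fy': 441.47091405429177, 'cx': 316.9521074967556, 'cy': 200.73607685239128, 'origin': array([ 0.9263002 , -0.64739855,  1.18438708]), 'orientation': array([-139.88486757,    0.85700901,   23.17012545])}
{'time': 0.1, 'q': array([-6.30836431e+01,  5.00813053e+00,  1.00392468e+01,  9.50986930e+01,
       -4.12408318e-05,  8.99992597e+01]), 'qd': array([ 0.07816056, -0.11173222,  0.0798006 ,  0.00648481,  0.06203131,
        0.06520556]), 'joint_efforts': array([-2.82153524e-04, -5.21562195e+01,  4.65653300e+01,  1.59933855e-02,
        4.54674046e-05,  3.07459095e-05]), 'ee_pos': array([ 0.248897  , -0.4902563 ,  0.24465447]), 'tcp_rot': array([-1.79932423e+02,  4.03676583e-05,  2.69170972e+01]), 'wrist_force': array([-0.12422386,  0.40294927, -0.61512808]), 'torque': array([-0.01070924, -0.0189783 ,  0.01642799]), 'grasp_force': 0.0, 'opening': 0.08531347324167807}
```

View pics/top0.png

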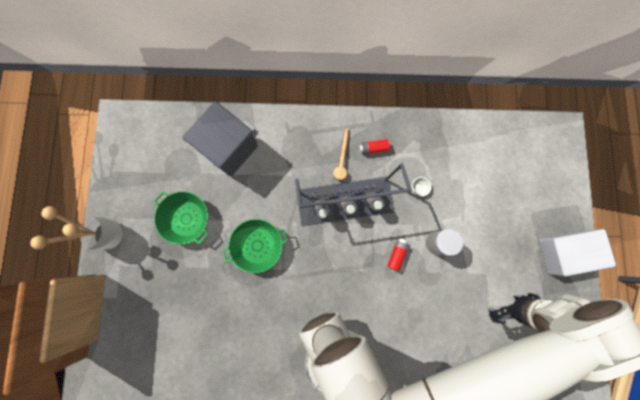

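View pics/side0.png

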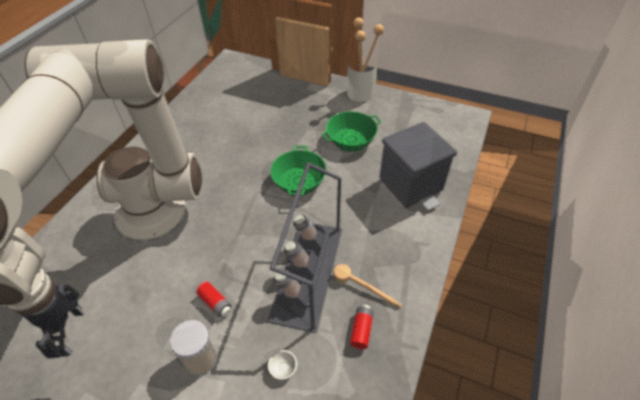

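The top view shows the colanders at (181,218) and (257,246). The second has the lower y, so it is the one meant. The three canisters are near (323,212), (350,208) and (377,204), and the jar is at (449,243). I'll enlarge the rack in both views.

```bash
cat > h.py <<'E'
import numpy as np,cv2
from scipy.spatial.transform import Rotation as Ro
from workcell import bot,camera,get_calibration
C={n:get_calibration(n) for n in("top","side")}
def R(n): return Ro.from_euler('xyz',C[n]['orientation'],degrees=True).as_matrix()
def ray(n,u,v):
    c=C[n]; d=R(n)@np.array([(u-c['cx'])/c['fx'],(v-c['cy'])/c['fy'],1]); return np.array(c['origin']),d/np.linalg.norm(d)
def plane(n,u,v,z):
    o,d=ray(n,u,v); return o+d*(z-o[2])/d[2]
def proj(n,p):
    c=C[n]; q=R(n).T@(np.array(p)-c['origin']); return np.array([c['fx']*q[0]/q[2]+c['cx'],c['fy']*q[1]/q[2]+c['cy']])
def tri(a,b):
    o1,d1=ray('top',*a);o2,d2=ray('side',*b)
    s=np.linalg.lstsq(np.c_[d1,-d2],o2-o1,rcond=None)[0]
    p,q=o1+s[0]*d1,o2+s[1]*d2
    return (p+q)/2,np.linalg.norm(p-q)
E
python3 - <<'E'
from h import *
for n,(x0,x1,y0,y1) in {"top":(285,425,155,245),"side":(255,355,155,335)}.items():
    im=cv2.imread(f"pics/{n}0.png")[y0:y1,x0:x1]
    s=5 if n=="top" else 3.3
    cv2.imwrite(f"pics/{n}0c.png",cv2.resize(im,None,fx=s,fy=s,interpolation=cv2.INTER_CUBIC))
im=cv2.imread("pics/top0.png");hsv=cv2.cvtColor(im,cv2.COLOR_BGR2HSV)
m=cv2.inRange(hsv,(45,100,40),(75,255,255))
k,l,st,ce=cv2.connectedComponentsWithStats(m)
for i in range(1,k):
    if st[i,4]>300: print(st[i],ce[i],plane('top',*ce[i],0.05))
E
```

```text
[ 155  192   53   52 2243] [181.26214891 218.07267053] [0.51562458 0.60511216 0.05      ]
[ 223  219   65   55 2313] [255.10938176 245.92217899] [0.41799303 0.32343824 0.05      ]
```

View pics/top0c.png

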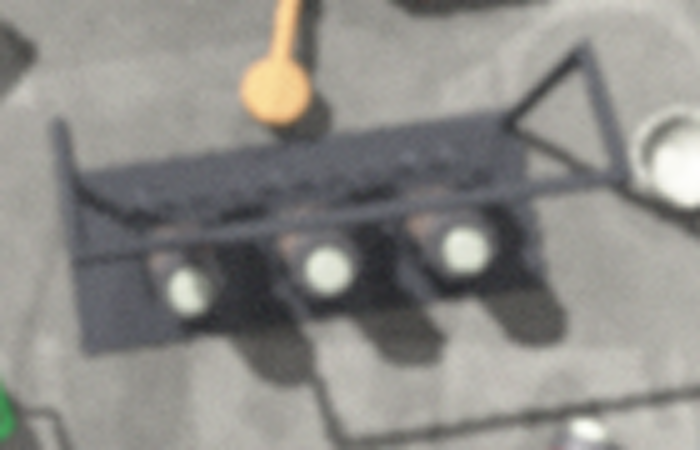

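View pics/side0c.png

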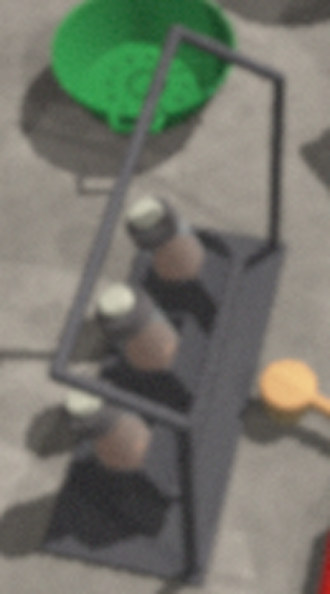

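```bash
cat > an.py <<'E'
from h import *
T=[(189,291),(329,270),(466,249)];S=[(146,213),(117,300),(84,402)]
ct=lambda p:(p[0]/5+285-.4,p[1]/5+155-.4)
cs=lambda p:(p[0]/3.3+255-.35,p[1]/3.3+155-.35)
for a,b in zip(T,S): print('btn',tri(ct(a),cs(b)))
for a,b in [((80,258),(178,33)),((622,180),(60,372)),((60,125),(280,78)),((585,45),(190,420)),((510,120),(190,575))]: print('rail/posttop',tri(ct(a),cs(b)))
# base corners: near-left,  far-left, near-right, far-right
for p in [(90,352),(75,178),(545,290),(522,112)]: print('base top',plane('top',*ct(p),0.005))
for p in [(48,548),(195,575),(283,243)]: print('base side',plane('side',*cs(p),0.005))
for n in("top","side"):
    im=cv2.imread(f"pics/{n}0.png");hsv=cv2.cvtColor(im,cv2.COLOR_BGR2HSV)
    m=((hsv[...,2]>165)&(hsv[...,1]<60)).astype(np.uint8)
    x0,x1,y0,y1=(310,390,190,225) if n=="top" else (270,310,205,290)
    mm=np.zeros_like(m);mm[y0:y1,x0:x1]=m[y0:y1,x0:x1]
    k,l,st,ce=cv2.connectedComponentsWithStats(mm)
    for i in range(1,k):
        if st[i,4]>8:print(n,st[i],ce[i])
# colander
im=cv2.imread("pics/side0.png");hsv=cv2.cvtColor(im,cv2.COLOR_BGR2HSV)
m=cv2.inRange(hsv,(45,100,30),(75,255,255));k,l,st,ce=cv2.connectedComponentsWithStats(m)
for i in range(1,k):
    if st[i,4]>300: print('col side',st[i],ce[i])
# inner floor centre top-view
E
python3 an.py
```

```text
btn (array([0.53917348, 0.07755513, 0.12667501]), np.float64(0.00026435438101773457))
btn (array([ 0.55661934, -0.02197181,  0.13002585]), np.float64(0.001370047382032251))
btn (array([ 0.57407473, -0.1216682 ,  0.12520986]), np.float64(0.00010680007786808945))
rail/posttop (array([0.54176406, 0.15209273, 0.29142039]), np.float64(0.003743285335867888))
rail/posttop (array([ 0.60003061, -0.18933186,  0.28967176]), np.float64(0.004896359959632007))
rail/posttop (array([0.6321418 , 0.16786171, 0.25634827]), np.float64(0.000961837065542449))
rail/posttop (array([ 0.69441506, -0.17462965,  0.26166122]), np.float64(0.004435914357894256))
rail/posttop (array([ 0.69346223, -0.17935055,  0.00893009]), np.float64(0.0018632696988682754))
base top [0.5030345  0.14990286 0.005     ]
base top [0.64002646 0.16543292 0.005     ]
base top [ 0.55950906 -0.2057737   0.005     ]
base top [ 0.70181704 -0.18933682  0.005     ]
base side [ 0.56912872 -0.20336832  0.005     ]
base side [ 0.69584327 -0.17668026  0.005     ]
base side [0.63796306 0.179166   0.005     ]
top [374 201   8   8  56] [377.5 204.5]
top [346 205   9   8  58] [350.  208.5]
top [319 209   6   8  38] [321.5        212.89473684]
top [375 216  13   9  66] [379.71212121 221.10606061]
top [349 220  10   5  27] [353.         222.85185185]
side [304 205   5   3  10] [306.1 206.1]
side [294 214   9   6  38] [298.         216.71052632]
side [270 237   8   9  54] [272.90740741 241.01851852]
side [285 241  10   8  69] [289.55072464 244.73913043]
side [270 272  15   7  54] [276.62962963 275.27777778]
col side [ 323  112   54   39 1501] [350.35309793 130.20919387]
col side [ 271  147   54   48 1282] [292.2425897  168.51014041]
col side [301 168  23  27 327] [311.37920489 180.43425076]
```

```bash
cat >> h.py <<'E'
yaw=9.9
Rrack=Ro.from_euler('z',yaw,degrees=True)
Rt=Rrack*Ro.from_euler('y',-25,degrees=True)*Ro.from_euler('x',180,degrees=True) # tool z down & away
a=-Rt.as_matrix()[:,2]
BT={'L':np.array([.5392,.0776,.1270]),'M':np.array([.5566,-.0220,.1290]),'R':np.array([.5741,-.1217,.1260])}
def cur():
    o=bot.get_obs(); return o['ee_pos'],Ro.from_euler('xyz',o['tcp_rot'],degrees=True),o
def go(p,Rg=Rt):
    "twist (10 deg units), shift in tool axes after the turn, shift in present tool axes"
    e,Rc,o=cur()
    print('twist',np.round((Rc.inv()*Rg).as_rotvec(degrees=True)/10,3),'shift after turn',np.round(Rg.inv().apply(p-e),4),'shift now',np.round(Rc.inv().apply(p-e),4))
E
python3 - <<'E'
from h import *
print(a, Rt.as_euler('xyz',degrees=True))
go(BT['L']+a*.074)
print(plane('top',258,246,.005),plane('side',297.5,180,.005),plane('top',255.5,246.5,.05), plane('top',449,243,.142))
im=cv2.imread("pics/top0.png");cv2.imwrite("pics/col.png",cv2.resize(im[210:285,215:300],None,fx=7,fy=7,interpolation=cv2.INTER_CUBIC))
E
```

```text
[-0.41632519 -0.07266038  0.90630779] [180.  -25.    9.9]
twist [-0.378  2.482  1.673] shift after turn [ 0.2979 -0.5095  0.1948] shift now [ 0.486 -0.384  0.051]
[0.41861547 0.31911956 0.005     ] [0.41475326 0.32299264 0.005     ] [0.41589679 0.32188618 0.05      ] [ 0.44105662 -0.36787505  0.142     ]
```

View pics/col.png

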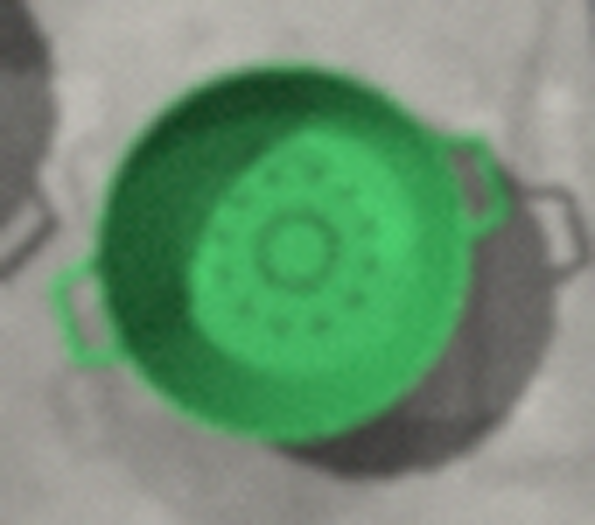

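The colander's floor ring is at crop (298,251), which puts the colander centre near (0.418, 0.321). Next I'll turn the tool and move in front of the left canister with the gripper shut.

Emit:
{"api": "send_rows", "payload": {"linear": [[0,0,0],[0,0,0],[0,0,0],[0.03,-0.05,0.015],[0.03,-0.05,0.015],[0.03,-0.05,0.015],[0.03,-0.05,0.015],[0.03,-0.05,0.015]], "twist": [[-0.126,0.827,0.558],[-0.126,0.827,0.558],[-0.126,0.827,0.558],[0,0,0],[0,0,0],[0,0,0],[0,0,0],[0,0,0]], "gripper": [0,0,0,0,0,0,0,0], "grip_force": 40}}

```text
time: 1.1
ee_pos: [0.3714, -0.2137, 0.2402]
tcp_rot: [179.9, -25.0, 9.9]
wrist_force: [1.8, 0.2, 0.7]
opening: -0.0006
grasp_force: 0.0
```

Emit:
{"api": "send_rows", "payload": {"linear": [[0.03,-0.05,0.012],[0.03,-0.05,0.012],[0.03,-0.05,0.012],[0.03,-0.05,0.012],[0.028,-0.06,0.012],[0,0,0],[0,0,0]], "twist": [[0,0,0],[0,0,0],[0,0,0],[0,0,0],[0,0,0],[0,0,0],[0,0,0]], "gripper": [0,0,0,0,0,0,0]}}

```text
time: 1.98
ee_pos: [0.4819, 0.0639, 0.2478]
tcp_rot: [179.9, -24.9, 10.0]
wrist_force: [-0.2, -0.8, 0.3]
opening: 0.0002
grasp_force: 0.0
```

```bash
python3 - <<'E'
from h import *
go(BT['L']+a*.054)
print(cur())
out=[]
for n,(x0,x1,y0,y1) in {"top":(290,370,165,245),"side":(255,345,160,250)}.items():
    im=camera(n)[:,:,::-1];cv2.imwrite(f"pics/{n}1.png",im)
    out.append(cv2.resize(im[y0:y1,x0:x1],(400,400),interpolation=cv2.INTER_CUBIC))
cv2.imwrite("pics/p1.png",np.hstack(out))
for n in("top","side"):print(n,proj(n,cur()[0]-a*.014))
E
```

```text
twist [0.004 0.006 0.009] shift after turn [ 0.0023 -0.0037  0.0803] shift now [ 0.0023 -0.0037  0.0803]
(array([0.48191051, 0.06387388, 0.24775819]), Rotation.from_matrix(array([[ 0.89296094,  0.17310206,  0.41551948],
                            [ 0.15752006, -0.98490297,  0.07178838],
                            [ 0.42167309,  0.00134843, -0.90674693]])), {'time': 1.975, 'q': array([  6.85847397, -28.44829474, -21.90445041,  71.63235875,
         1.24080646, 177.14723519]), 'qd': array([-2.77053273, -0.57022962, -0.04985843, -0.03186729,  0.11976168,
       -0.18063834]), 'joint_efforts': array([  2.10990496, -20.10315657,  51.02741003,  -4.7457093 ,
         0.10722017,   0.06527358]), 'ee_pos': array([0.48191051, 0.06387388, 0.24775819]), 'tcp_rot': array([179.91479484, -24.94026174,  10.00416669]), 'wrist_force': array([-0.17792354, -0.80358034,  0.33267419]), 'torque': array([-0.10160234,  0.36592445, -0.05333578]), 'grasp_force': 0.0, 'opening': 0.00017494627597676953})
top [327.52021571 224.89310153]
side [278.69027167 194.03457494]
```

View pics/p1.png

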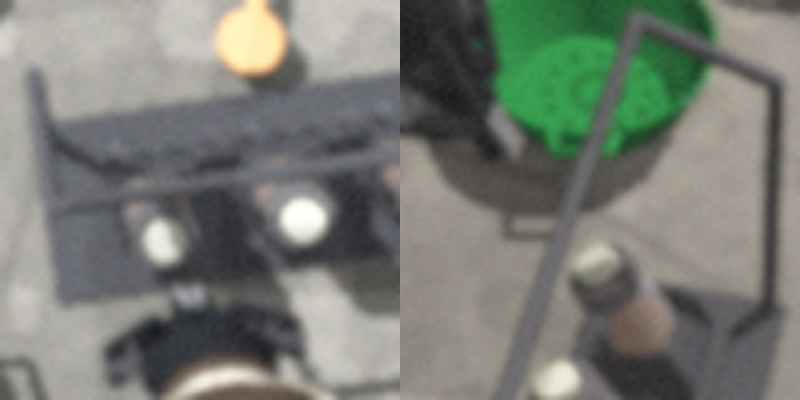

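The tool tip is at top (327.6,224.4), which matches the calibration. Joint 6 is close to its limit, so I'll turn 10° back about the tool axis and go down the canister's axis.

Emit:
{"api": "send_rows", "payload": {"linear": [[0.002,-0.004,0.02],[0,0,0.03],[0,0,0.03],[0,0,0.015],[0,0,0.01],[0,0,0.005],[0,0,0]], "twist": [[0,0,0],[0,0,-0.5],[0,0,-0.5],[0,0,0],[0,0,0],[0,0,0],[0,0,0]], "gripper": [0,0,0,0,0,0,0]}}

```text
time: 2.95
ee_pos: [0.5293, 0.0757, 0.1498]
tcp_rot: [175.3, -24.6, 20.9]
wrist_force: [0.0, 0.1, 0.0]
opening: 0.0001
grasp_force: 0.0
```

```bash
cat > st.py <<'E'
import sys
from h import *
e,Rc,o=cur()
p=e-BT[sys.argv[1]]
print('t',o['time'],'axial gap tip-btn mm',round((p@a-.014)*1e3,2),'lateral in tool x,y mm',np.round(Rc.inv().apply(p)[:2]*1e3,2),'F along axis',round(o['wrist_force']@a,2),np.round(o['wrist_force'],1),'q6',o['q'][5])
E
python3 st.py L; python3 - <<'E'
from h import *
out=[]
for n,(x0,x1,y0,y1) in {"top":(290,370,165,245),"side":(255,345,160,250)}.items():
    im=camera(n)[:,:,::-1]
    out.append(cv2.resize(im[y0:y1,x0:x1],(400,400),interpolation=cv2.INTER_CUBIC))
cv2.imwrite("pics/p2.png",np.hstack(out))
E
```

```text
t 2.95 axial gap tip-btn mm 10.95 lateral in tool x,y mm [0.45 0.32] F along axis 0.02 [0.  0.1 0. ] q6 168.02211785464283
```

View pics/p2.png

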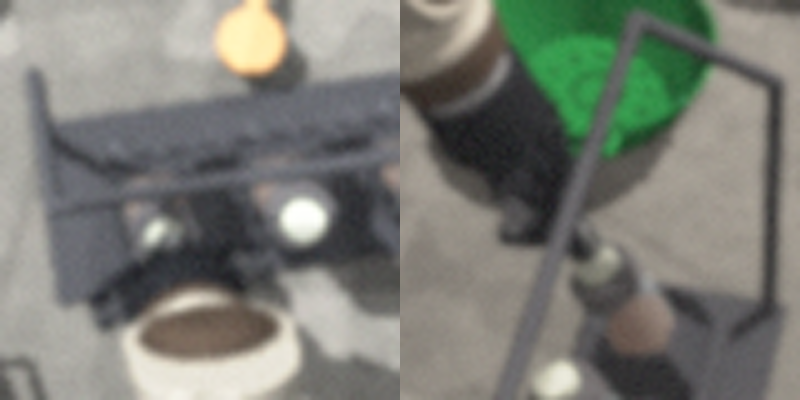

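The fingertips are just above the left button, at about (588,255) in the side crop, and well lined up with it. I'll creep in.

Emit:
{"api": "send_rows", "payload": {"linear": [[0,0,0.005],[0,0,0.003],[0,0,0.002],[0,0,0.001],[0,0,0]], "twist": [[0,0,0],[0,0,0],[0,0,0],[0,0,0],[0,0,0]], "gripper": [0,0,0,0,0]}}

```text
time: 3.68
ee_pos: [0.5342, 0.0767, 0.1403]
tcp_rot: [175.3, -24.7, 20.9]
wrist_force: [-2.6, 0.8, 6.5]
opening: -0.0003
grasp_force: 2.9
```

```bash
python3 st.py L
```

```text
t 3.675 axial gap tip-btn mm 0.25 lateral in tool x,y mm [1.02 0.23] F along axis 6.96 [-2.6  0.8  6.5] q6 168.01802159044624
```

Emit:
{"api": "send_rows", "payload": {"linear": [[0,0,0.002],[0,0,0]], "twist": [[0,0,0],[0,0,0]], "gripper": [0,0]}}

```text
time: 3.92
ee_pos: [0.535, 0.0768, 0.1385]
tcp_rot: [175.3, -24.7, 20.9]
wrist_force: [-2.5, -0.2, 5.3]
opening: -0.0003
grasp_force: 3.0
```

```bash
python3 st.py L
```

```text
t 3.925 axial gap tip-btn mm -1.74 lateral in tool x,y mm [1.01 0.21] F along axis 5.84 [-2.5 -0.2  5.3] q6 168.0229099988257
```

Emit:
{"api": "send_rows", "payload": {"linear": [[0,0,0.003],[0,0,0]], "twist": [[0,0,0],[0,0,0]], "gripper": [0,0]}}

```text
time: 4.18
ee_pos: [0.5364, 0.077, 0.1377]
tcp_rot: [175.3, -24.8, 21.0]
wrist_force: [-14.1, -2.2, 18.6]
opening: -0.0
grasp_force: 11.5
```

```bash
python3 st.py L
```

```text
t 4.175 axial gap tip-btn mm -3.09 lateral in tool x,y mm [1.98 0.45] F along axis 22.93 [-14.1  -2.2  18.6] q6 168.02737456140468
```

Emit:
{"api": "send_rows", "payload": {"linear": [[0,0,0.0015],[0,0,0]], "twist": [[0,0,0],[0,0,0]], "gripper": [0,0]}}

```text
time: 4.42
ee_pos: [0.5375, 0.0772, 0.1382]
tcp_rot: [175.2, -24.9, 21.0]
wrist_force: [-21.4, -3.6, 29.7]
opening: 0.0002
grasp_force: 18.0
```

```bash
python3 st.py L
```

```text
t 4.425 axial gap tip-btn mm -3.11 lateral in tool x,y mm [3.12 0.67] F along axis 36.12 [-21.4  -3.6  29.7] q6 168.03137559980104
```

It is on the hard stop. I'll back off in steps and watch the force.

Emit:
{"api": "send_rows", "payload": {"linear": [[0,0,-0.003],[0,0,-0.002],[0,0,0]], "twist": [[0,0,0],[0,0,0],[0,0,0]], "gripper": [0,0,0]}}

```text
time: 4.8
ee_pos: [0.5348, 0.0768, 0.139]
tcp_rot: [175.3, -24.7, 20.9]
wrist_force: [-3.5, 0.2, 7.8]
opening: 0.0001
grasp_force: 4.6
```

```bash
python3 st.py L
```

```text
t 4.8 axial gap tip-btn mm -1.28 lateral in tool x,y mm [1.   0.23] F along axis 8.54 [-3.5  0.2  7.8] q6 168.02032011528036
```

Emit:
{"api": "send_rows", "payload": {"linear": [[0,0,-0.002],[0,0,0]], "twist": [[0,0,0],[0,0,0]], "gripper": [0,0]}}

```text
time: 5.05
ee_pos: [0.5339, 0.0766, 0.1404]
tcp_rot: [175.3, -24.6, 20.9]
wrist_force: [-2.0, -0.8, 6.0]
opening: 0.0002
grasp_force: 3.1
```

```bash
python3 st.py L
```

```text
t 5.05 axial gap tip-btn mm 0.4 lateral in tool x,y mm [0.75 0.21] F along axis 6.31 [-2.  -0.8  6. ] q6 168.0146578245564
```

The button pushes back all the way, with 8.5 N then 6.3 N as I retreat, so the left canister is faulty. I'll back off, open and grasp it.

Emit:
{"api": "send_rows", "payload": {"linear": [[0,0,-0.025],[0,0,-0.025],[0,0,0],[0,0,0],[0,0,0],[0,0,0],[0,0,0]], "twist": [[0,0,0],[0,0,0],[0,0,0],[0,0,0],[0,0,0],[0,0,0],[0,0,0]], "gripper": [0,60,100,100,100,100,100]}}

```text
time: 5.92
ee_pos: [0.5127, 0.0729, 0.1847]
tcp_rot: [175.3, -24.6, 20.9]
wrist_force: [-0.2, -0.8, 0.7]
opening: 0.0854
grasp_force: 0.0
```

```bash
python3 st.py L; python3 - <<'E'
from h import *
out=[]
for n,(x0,x1,y0,y1) in {"top":(290,370,165,245),"side":(255,345,160,250)}.items():
    im=camera(n)[:,:,::-1]
    out.append(cv2.resize(im[y0:y1,x0:x1],(400,400),interpolation=cv2.INTER_CUBIC))
cv2.imwrite("pics/p3.png",np.hstack(out))
E
```

```text
t 5.925 axial gap tip-btn mm 49.72 lateral in tool x,y mm [-0.07  0.1 ] F along axis 0.8 [-0.2 -0.8  0.7] q6 167.92102906916824
```

View pics/p3.png

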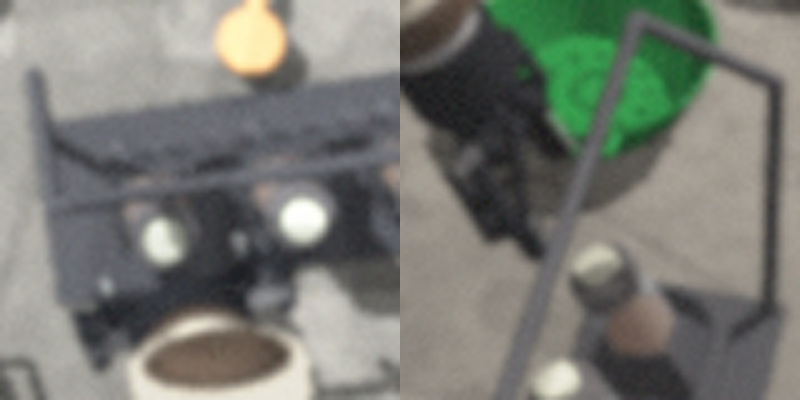

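The button is up again at crop (163,240), and the fingers straddle the canister clear of its neighbour. I'll advance.

Emit:
{"api": "send_rows", "payload": {"linear": [[0,0,0.03],[0,0,0.03],[0,0,0.02],[0,0,0.012],[0,0,0.01],[0,0,0]], "twist": [[0,0,0],[0,0,0],[0,0,0],[0,0,0],[0,0,0],[0,0,0]], "gripper": [100,100,100,100,100,100]}}

```text
time: 6.78
ee_pos: [0.5551, 0.0802, 0.0924]
tcp_rot: [175.3, -24.6, 20.9]
wrist_force: [0.1, -0.3, 0.6]
opening: 0.0853
grasp_force: 0.0
```

```bash
python3 st.py L
```

```text
t 6.775 axial gap tip-btn mm -52.19 lateral in tool x,y mm [0.01 0.1 ] F along axis 0.52 [ 0.1 -0.3  0.6] q6 168.10425991499886
```

Emit:
{"api": "send_rows", "payload": {"linear": [[0,0,0],[0,0,0],[0,0,0],[0,0,0],[0,0,0],[0,0,0]], "twist": [[0,0,0],[0,0,0],[0,0,0],[0,0,0],[0,0,0],[0,0,0]], "gripper": [50,50,40,40,40,40], "grip_force": 35}}

```text
time: 7.52
ee_pos: [0.5555, 0.0803, 0.0937]
tcp_rot: [175.3, -24.7, 20.9]
wrist_force: [-4.1, 0.4, 6.4]
opening: 0.0494
grasp_force: 35.6
```

```bash
python3 st.py L
```

```text
t 7.525 axial gap tip-btn mm -51.17 lateral in tool x,y mm [0.79 0.21] F along axis 7.5 [-4.1  0.4  6.4] q6 168.10238174036786
```

Emit:
{"api": "send_rows", "payload": {"linear": [[0,0,-0.01],[0,0,-0.02],[0,0,-0.03],[0,0,-0.035],[0,0,-0.035],[0,0,-0.03],[0,0,0]], "twist": [[0,0,0],[0,0,0],[0,0,0],[0,0,0],[0,0,0],[0,0,0],[0,0,0]], "gripper": [40,40,40,40,40,40,40]}}

```text
time: 8.4
ee_pos: [0.4887, 0.0687, 0.2401]
tcp_rot: [175.2, -24.8, 20.9]
wrist_force: [1.3, 0.0, -2.7]
opening: 0.0489
grasp_force: 37.7
```

```bash
python3 st.py L; python3 - <<'E'
from h import *
for y in (20,50,70):
    Rg=Ro.from_euler('xyz',[180,0,y],degrees=True)
    print(y);go(np.array([.418,.321,.24]),Rg)
im=camera('side')[:,:,::-1];cv2.imwrite("pics/p4.png",cv2.resize(im[60:320,180:440],(520,520)))
E
```

```text
t 8.4 axial gap tip-btn mm 110.2 lateral in tool x,y mm [1.77 0.54] F along axis -3.04 [ 1.3  0.  -2.7] q6 167.7926642716479
20
twist [ 0.448 -2.481 -0.01 ] shift after turn [ 1.980e-02 -2.612e-01  1.000e-04] shift now [ 0.0218 -0.2608 -0.0114]
50
twist [ 1.087 -2.307 -2.961] shift after turn [ 1.478e-01 -2.163e-01  1.000e-04] shift now [ 0.0218 -0.2608 -0.0114]
70
twist [ 1.501 -2.125 -4.926] shift after turn [ 2.129e-01 -1.528e-01  1.000e-04] shift now [ 0.0218 -0.2608 -0.0114]
```

View pics/p4.png

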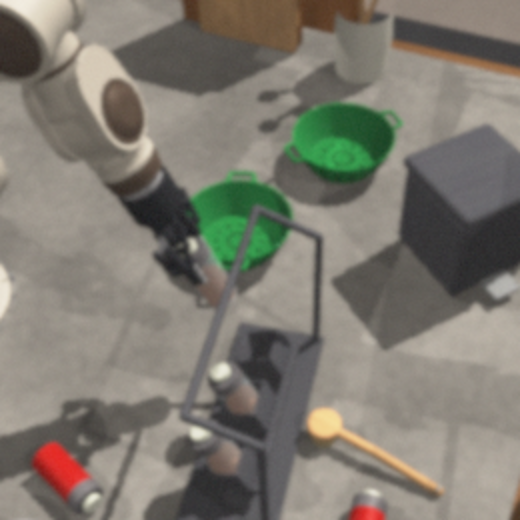

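The canister is held clear of the rack, at crop (205,280). I'll carry it left, then stand it up over the near-right colander.

Emit:
{"api": "send_rows", "payload": {"linear": [[0.005,-0.04,-0.003],[0.005,-0.055,-0.002],[0.004,-0.055,-0.002],[0.004,-0.055,-0.002],[0.004,-0.055,-0.002],[0,0,0],[0,0,0],[0,0,0]], "twist": [[0,0,0],[0,0,0],[0,0,0],[0,0,0],[0,0,0],[0.27,-0.577,-0.74],[0.27,-0.577,-0.74],[0.27,-0.577,-0.74]], "gripper": [40,40,40,40,40,40,40,40]}}

```text
time: 9.45
ee_pos: [0.4542, 0.2269, 0.2368]
tcp_rot: [178.8, -5.8, 50.9]
wrist_force: [1.3, 0.7, -1.9]
opening: 0.049
grasp_force: 37.9
```

Emit:
{"api": "send_rows", "payload": {"linear": [[0,0,0],[0,0,0],[0,0,0]], "twist": [[0.27,-0.577,-0.74],[0,0,0],[0,0,0]], "gripper": [40,40,40]}}

```text
time: 9.82
ee_pos: [0.4542, 0.227, 0.2375]
tcp_rot: [-179.0, -0.3, 57.9]
wrist_force: [0.3, 0.1, -2.8]
opening: 0.0493
grasp_force: 37.9
```

```bash
python3 - <<'E'
from h import *
Rg=Ro.from_euler('xyz',[180,0,50],degrees=True)
go(np.array([.418,.321,.12]),Rg);print(cur()[2]['tcp_rot'],cur()[2]['q'][5])
out=[]
for n,(x0,x1,y0,y1) in {"top":(205,305,190,290),"side":(240,340,110,210)}.items():
    im=camera(n)[:,:,::-1]
    out.append(cv2.resize(im[y0:y1,x0:x1],(400,400),interpolation=cv2.INTER_CUBIC))
    print(n,proj(n,cur()[0]),proj(n,cur()[0]-[0,0,.073]))
cv2.imwrite("pics/p5.png",np.hstack(out))
E
```

```text
twist [-0.1   -0.025  0.789] shift after turn [ 0.0487 -0.0882  0.1175] shift now [ 0.0597 -0.0786  0.1192]
[-179.02314109   -0.31703998   57.88352851] 148.13151741606057
top [276.82820415 234.22902008] [278.77008749 235.30069678]
side [292.24035488 153.16815561] [293.55350093 169.68810172]
```

View pics/p5.png

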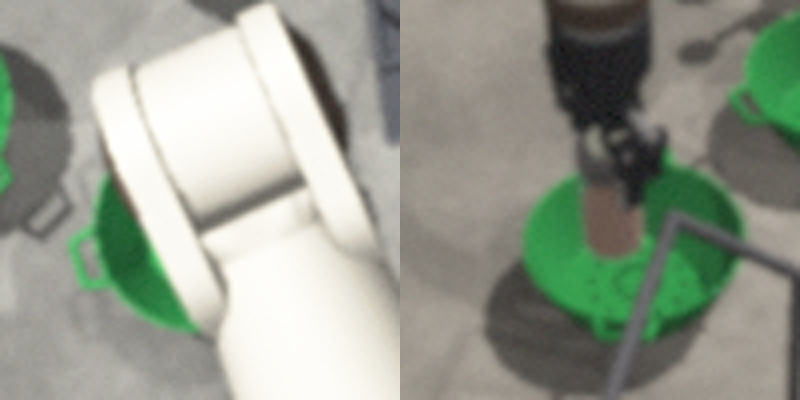

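The canister hangs upright, but short of the target. I'll move over the centre, straighten it and go down part-way.

Emit:
{"api": "send_rows", "payload": {"linear": [[0.02,-0.026,0],[0.02,-0.026,0],[0.02,-0.026,0],[0,0,0.03],[0,0,0.04],[0,0,0.03],[0,0,0.015],[0,0,0]], "twist": [[-0.1,0,0],[0,0,0],[0,0,0],[0,0,0],[0,0,0],[0,0,0],[0,0,0],[0,0,0]], "gripper": [40,40,40,40,40,40,40,40]}}

```text
time: 10.92
ee_pos: [0.4198, 0.3194, 0.1244]
tcp_rot: [180.0, -0.3, 58.0]
wrist_force: [-0.6, -0.2, -1.0]
opening: 0.049
grasp_force: 38.0
```

```bash
cat > col.py <<'E'
from h import *
e,Rc,o=cur();Rg=Ro.from_euler('xyz',[180,0,o['tcp_rot'][2]],degrees=True)
go(np.array([.418,.321,.078]),Rg);print(o['time'],o['ee_pos'],o['wrist_force'])
E
python3 col.py; python3 - <<'E'
from h import *
im=camera("side")[:,:,::-1];cv2.imwrite("pics/p6.png",cv2.resize(im[110:210,240:340],(500,500),interpolation=cv2.INTER_CUBIC))
E
```

```text
twist [ 0.002 -0.032 -0.   ] shift after turn [ 0.0004 -0.0024  0.0464] shift now [ 0.0001 -0.0024  0.0464]
10.925 [0.41984367 0.31938325 0.12442517] [-0.56693471 -0.17510859 -1.04987393]
```

View pics/p6.png

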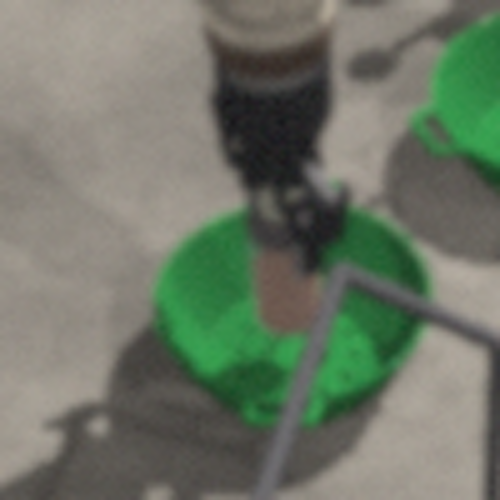

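The canister is upright above the middle of the colander floor. That was my eleventh picture, one over the limit of 10, so I won't view any more and will go by numbers and force from here.

Emit:
{"api": "send_rows", "payload": {"linear": [[0,-0.002,0.015],[0,0,0.015],[0,0,0.008],[0,0,0.002],[0,0,0.002],[0,0,0]], "twist": [[0,-0.03,0],[0,0,0],[0,0,0],[0,0,0],[0,0,0],[0,0,0]], "gripper": [40,40,40,40,40,40]}}

```text
time: 11.72
ee_pos: [0.4187, 0.3209, 0.0826]
tcp_rot: [180.0, -0.0, 58.0]
wrist_force: [-0.6, 0.7, -2.4]
opening: 0.0493
grasp_force: 38.0
```

```bash
python3 col.py
```

```text
twist [ 0.002 -0.002 -0.   ] shift after turn [-0.0003 -0.0007  0.0046] shift now [-0.0003 -0.0007  0.0046]
11.725 [0.4187263  0.32088943 0.08256072] [-0.56511543  0.67184929 -2.42892156]
```

Emit:
{"api": "send_rows", "payload": {"linear": [[0,0,0.0015],[0,0,0]], "twist": [[0,0,0],[0,0,0]], "gripper": [40,40]}}

```text
time: 11.98
ee_pos: [0.4186, 0.3209, 0.0809]
tcp_rot: [180.0, -0.0, 58.0]
wrist_force: [-0.0, -0.4, -2.6]
opening: 0.0492
grasp_force: 38.0
```

```bash
python3 col.py
```

```text
twist [ 0.002 -0.001 -0.   ] shift after turn [-0.0002 -0.0006  0.0029] shift now [-0.0002 -0.0006  0.0029]
11.975 [0.41861538 0.32086136 0.08089153] [-2.08296802e-03 -3.59132535e-01 -2.56876747e+00]
```

Emit:
{"api": "send_rows", "payload": {"linear": [[0,0,0.0015],[0,0,0]], "twist": [[0,0,0],[0,0,0]], "gripper": [40,40]}}

```text
time: 12.22
ee_pos: [0.4186, 0.3208, 0.0792]
tcp_rot: [180.0, 0.0, 58.0]
wrist_force: [0.2, -0.7, -2.6]
opening: 0.0492
grasp_force: 38.0
```

Emit:
{"api": "send_rows", "payload": {"linear": [[0,0,0.001],[0,0,0]], "twist": [[0,0,0],[0,0,0]], "gripper": [40,40]}}

```text
time: 12.48
ee_pos: [0.4186, 0.3208, 0.0783]
tcp_rot: [180.0, -0.0, 58.0]
wrist_force: [0.2, -0.6, -1.1]
opening: 0.0494
grasp_force: 38.0
```

Emit:
{"api": "send_rows", "payload": {"linear": [[0,0,0.001],[0,0,0]], "twist": [[0,0,0],[0,0,0]], "gripper": [40,40]}}

```text
time: 12.72
ee_pos: [0.4187, 0.321, 0.078]
tcp_rot: [180.0, -0.1, 58.0]
wrist_force: [-1.1, -1.0, 4.6]
opening: 0.0495
grasp_force: 38.5
```

It is touching down. I'll release and rise straight up.

Emit:
{"api": "send_rows", "payload": {"linear": [[0,0,0],[0,0,0],[0,0,0],[0,0,0],[0,0,-0.01],[0,0,-0.025],[0,0,-0.04],[0,0,-0.05]], "twist": [[0,0,0],[0,0,0],[0,0,0],[0,0,0],[0,0,0],[0,0,0],[0,0,0],[0,0,0]], "gripper": [75,85,90,90,90,90,90,90]}}

```text
time: 13.72
ee_pos: [0.4182, 0.3206, 0.2037]
tcp_rot: [-180.0, 0.0, 58.0]
wrist_force: [1.0, 0.2, 1.0]
opening: 0.0767
grasp_force: 0.0
```

```bash
python3 - <<'E'
from h import *
im=camera("side")[:,:,::-1];cv2.imwrite("pics/s7.png",im)
e,_,o=cur();print(e,o['tcp_rot'],o['wrist_force'])
# button/cap of placed can: expected pixel for upright can vs white blob
print('exp btn',proj('side',[.4187,.321,.12]),'floor',proj('side',[.4187,.321,.005]))
hsv=cv2.cvtColor(im,cv2.COLOR_BGR2HSV);g=cv2.inRange(hsv,(45,90,30),(75,255,255))
b=im[110:210,250:340];h=hsv[110:210,250:340]
w=((h[...,2]>165)&(h[...,1]<60)).astype(np.uint8)
k,l,st,ce=cv2.connectedComponentsWithStats(w)
for i in range(1,k):
    if st[i,4]>8:print(st[i],ce[i]+[250,110])
br=((h[...,0]<15)&(h[...,1]>40)&(h[...,1]<140)).astype(np.uint8)
k,l,st,ce=cv2.connectedComponentsWithStats(br)
for i in range(1,k):
    if st[i,4]>25:print('body',st[i]+[250,110,0,0,0],ce[i]+[250,110],'exp axis',proj('side',[.4187,.321,.04]))
go(BT['M']+a*.15)
E
```

```text
[0.41951451 0.3215782  0.21117766] [179.81864715  -0.44506257  58.03085669] [-2.14851996 -2.30674669  5.78892318]
exp btn [296.67123802 157.95486277] floor [298.25539362 180.67580688]
[ 2  3  9  9 33] [256.15151515 116.33333333]
[42 46  9  6 46] [296.30434783 158.5       ]
[78 53 12 12 67] [334.58208955 166.95522388]
[ 64  67  22  26 190] [325.68947368 190.3       ]
[ 6 88  7  6 13] [259.69230769 200.46153846]
[75 92 10  6 24] [331.41666667 204.41666667]
body [293 169  10  15 115] [296.89565217 175.31304348] exp axis [297.79194545 174.0287452 ]
twist [-1.051  2.301  4.733] shift after turn [ 0.0341  0.362  -0.0434] shift now [-0.2608  0.2512 -0.055 ]
```

The button is at (296.3,158.5) against an expected (296.7,158.0), so the canister stands upright in the colander. On to the middle one.

Emit:
{"api": "send_rows", "payload": {"linear": [[0,0,-0.02],[0,0,0],[0,0,0],[0,0,0],[0,0,0],[0,0,0],[0,0,0]], "twist": [[0,0,0],[-0.175,0.3835,0.789],[-0.175,0.3835,0.789],[-0.175,0.3835,0.789],[-0.175,0.3835,0.789],[-0.175,0.3835,0.789],[-0.175,0.3835,0.789]], "gripper": [90,0,0,0,0,0,0]}}

```text
time: 14.65
ee_pos: [0.4848, 0.1944, 0.2232]
tcp_rot: [-177.8, -24.2, 20.7]
wrist_force: [0.3, 0.3, 0.2]
opening: 0.0003
grasp_force: 0.0
```

```bash
python3 - <<'E'
from h import *
go(BT['M']+a*.13);print(cur()[2]['q'],cur()[2]['tcp_rot'])
E
```

```text
twist [-0.674  0.101  0.984] shift after turn [-0.0094  0.2255 -0.0304] shift now [-0.0482  0.2154 -0.0559]
[ 20.67082249 -23.10787332 -20.95973845  67.97307676   2.26481993
 179.9406737 ] [-177.76179222  -24.17738883   20.73580237]
```

Joint 6 reached its clamp. I'll move right at the present orientation, which relieves it, and finish the turn there.

Emit:
{"api": "send_rows", "payload": {"linear": [[-0.012,0.03,-0.014],[-0.012,0.045,-0.014],[-0.012,0.045,-0.014],[-0.012,0.045,-0.014],[0,0.045,0],[0,0,0]], "twist": [[0,0,0],[0,0,0],[0,0,0],[0,0,0],[0,0,0],[0,0,0]], "gripper": [0,0,0,0,0,0]}}

```text
time: 15.4
ee_pos: [0.5012, -0.0278, 0.2468]
tcp_rot: [-177.8, -24.0, 20.7]
wrist_force: [0.2, -0.7, -0.0]
opening: 0.0001
grasp_force: 0.0
```

```bash
python3 - <<'E'
from h import *
go(BT['M']+a*.054);e,_,o=cur();print(o['q'],o['tcp_rot'],e)
E
```

```text
twist [-0.663  0.121  0.977] shift after turn [0.0006 0.0038 0.0763] shift now [0.0008 0.0127 0.0753]
[-10.74161556 -21.44632444 -16.67898991  75.07669893  14.1172201
 150.60025676] [-177.82582451  -23.97142835   20.65856544] [ 0.50117879 -0.02779827  0.24679527]
```

Emit:
{"api": "send_rows", "payload": {"linear": [[0,0,0],[0,0,0],[0.0006,0.004,0.025],[0,0,0.03],[0,0,0.025],[0,0,0.015],[0,0,0.006],[0,0,0]], "twist": [[-0.33,0.06,0.49],[-0.33,0.06,0.49],[0,0,0],[0,0,0],[0,0,0],[0,0,0],[0,0,0],[0,0,0]], "gripper": [0,0,0,0,0,0,0,0]}}

```text
time: 16.4
ee_pos: [0.544, -0.0213, 0.1558]
tcp_rot: [-179.9, -25.0, 10.1]
wrist_force: [0.5, -0.3, 1.1]
opening: 0.0003
grasp_force: 0.0
```

```bash
python3 st.py M; python3 -c "
from h import *
go(BT['M']+a*.014)"
```

```text
t 16.4 axial gap tip-btn mm 15.44 lateral in tool x,y mm [ 0.19 -2.94] F along axis 0.8 [ 0.5 -0.3  1.1] q6 165.77043385454542
twist [-0.014 -0.001  0.019] shift after turn [-0.0002  0.0029  0.0154] shift now [-0.0002  0.0029  0.0154]
```

Emit:
{"api": "send_rows", "payload": {"linear": [[0,0.003,0.006],[0,0,0.004],[0,0,0.003],[0,0,0.002],[0,0,0]], "twist": [[0,0,0],[0,0,0],[0,0,0],[0,0,0],[0,0,0]], "gripper": [0,0,0,0,0]}}

```text
time: 17.02
ee_pos: [0.5508, -0.0233, 0.1417]
tcp_rot: [-179.9, -25.0, 10.1]
wrist_force: [-0.9, -0.5, 0.6]
opening: 0.0003
grasp_force: 0.4
```

```bash
python3 st.py M
```

```text
t 17.025 axial gap tip-btn mm 0.06 lateral in tool x,y mm [-0.05  0.29] F along axis 0.96 [-0.9 -0.5  0.6] q6 165.62553219994916
```

Emit:
{"api": "send_rows", "payload": {"linear": [[0,0,0.002],[0,0,0]], "twist": [[0,0,0],[0,0,0]], "gripper": [0,0]}}

```text
time: 17.27
ee_pos: [0.5516, -0.0232, 0.1399]
tcp_rot: [-179.9, -25.0, 10.1]
wrist_force: [-1.0, -0.6, 1.1]
opening: -0.0
grasp_force: 0.6
```

```bash
python3 st.py M
```

```text
t 17.275 axial gap tip-btn mm -1.94 lateral in tool x,y mm [-0.02  0.29] F along axis 1.42 [-1.  -0.6  1.1] q6 165.65230766101402
```

Emit:
{"api": "send_rows", "payload": {"linear": [[0,0,0.002],[0,0,0]], "twist": [[0,0,0],[0,0,0]], "gripper": [0,0]}}

```text
time: 17.52
ee_pos: [0.5524, -0.023, 0.1379]
tcp_rot: [-179.9, -25.0, 10.1]
wrist_force: [0.3, 0.1, -0.0]
opening: -0.0003
grasp_force: 0.0
```

```bash
python3 st.py M
```

```text
t 17.525 axial gap tip-btn mm -4.08 lateral in tool x,y mm [-0.12  0.23] F along axis -0.17 [ 0.3  0.1 -0. ] q6 165.682953807204
```

Emit:
{"api": "send_rows", "payload": {"linear": [[0,0,0.0015],[0,0,0]], "twist": [[0,0,0],[0,0,0]], "gripper": [0,0]}}

```text
time: 17.77
ee_pos: [0.553, -0.0229, 0.1373]
tcp_rot: [-179.9, -25.0, 10.1]
wrist_force: [-4.8, -0.2, 5.6]
opening: -0.0001
grasp_force: 4.0
```

```bash
python3 st.py M
```

```text
t 17.775 axial gap tip-btn mm -4.91 lateral in tool x,y mm [0.22 0.21] F along axis 7.06 [-4.8 -0.2  5.6] q6 165.70280946934517
```

Emit:
{"api": "send_rows", "payload": {"linear": [[0,0,0.001],[0,0,0]], "twist": [[0,0,0],[0,0,0]], "gripper": [0,0]}}

```text
time: 18.02
ee_pos: [0.5537, -0.0229, 0.1376]
tcp_rot: [-180.0, -25.1, 10.1]
wrist_force: [-10.5, -0.3, 13.9]
opening: 0.0001
grasp_force: 8.5
```

```bash
python3 st.py M
```

```text
t 18.025 axial gap tip-btn mm -4.93 lateral in tool x,y mm [0.87 0.35] F along axis 16.99 [-10.5  -0.3  13.9] q6 165.71648742212267
```

That is the hard stop at 17 N, after only light resistance. I'll retreat with a force check.

Emit:
{"api": "send_rows", "payload": {"linear": [[0,0,-0.002],[0,0,-0.001],[0,0,0]], "twist": [[0,0,0],[0,0,0],[0,0,0]], "gripper": [0,0,0]}}

```text
time: 18.4
ee_pos: [0.5521, -0.023, 0.1382]
tcp_rot: [-179.9, -25.0, 10.1]
wrist_force: [0.4, 0.4, -0.5]
opening: -0.0002
grasp_force: 0.0
```

```bash
python3 st.py M
```

```text
t 18.4 axial gap tip-btn mm -3.7 lateral in tool x,y mm [-0.32  0.22] F along axis -0.65 [ 0.4  0.4 -0.5] q6 165.67466079330367
```

Emit:
{"api": "send_rows", "payload": {"linear": [[0,0,-0.003],[0,0,0]], "twist": [[0,0,0],[0,0,0]], "gripper": [0,0]}}

```text
time: 18.65
ee_pos: [0.551, -0.0233, 0.1415]
tcp_rot: [-179.9, -25.0, 10.1]
wrist_force: [-0.8, 0.1, -0.9]
opening: -0.0
grasp_force: 0.0
```

```bash
python3 st.py M
```

```text
t 18.65 axial gap tip-btn mm -0.26 lateral in tool x,y mm [0.08 0.29] F along axis -0.53 [-0.8  0.1 -0.9] q6 165.63126061083182
```

Emit:
{"api": "send_rows", "payload": {"linear": [[0,0,-0.02],[0,0,-0.03],[0,0,-0.04],[0,0,0]], "twist": [[0,0,0],[0,0,0],[0,0,0],[0,0,0]], "gripper": [0,0,0,0]}}

```text
time: 19.15
ee_pos: [0.5142, -0.0304, 0.2266]
tcp_rot: [180.0, -25.3, 10.1]
wrist_force: [-0.3, 0.1, 0.1]
opening: -0.0001
grasp_force: 0.0
```

```bash
python3 -c "
from h import *
go(BT['R']+a*.110)
im=camera('side')[:,:,::-1];hsv=cv2.cvtColor(im,cv2.COLOR_BGR2HSV);cv2.imwrite('pics/s8.png',im)
m=((hsv[...,2]>165)&(hsv[...,1]<60)).astype(np.uint8);mm=m*0;mm[235:290,270:310]=m[235:290,270:310]
k,l,st,ce=cv2.connectedComponentsWithStats(mm)
print([(st[i],ce[i]) for i in range(1,k) if st[i,4]>8], proj('side',BT['M'])-proj('side',BT['M']-a*.008))"
```

```text
twist [-0.005 -0.03   0.02 ] shift after turn [-0.0033  0.1003 -0.0005] shift now [-0.0036  0.1003 -0.0006]
[(array([270, 241,   6,   5,  20], dtype=int32), array([272.75, 243.15])), (array([287, 243,   9,   8,  55], dtype=int32), array([291.03636364, 246.63636364])), (array([270, 272,  15,   8,  69], dtype=int32), array([277.02898551, 275.50724638]))] [-1.28082598 -1.63199543]
```

The middle button stays down: no force on retreat, and its blob moved (+1.5,+1.9) px, which fits 8 mm. Now the right one.

Emit:
{"api": "send_rows", "payload": {"linear": [[-0.003,0.035,0],[0,0.035,0],[0,0.031,0],[0,0,0.03],[0,0,0.03],[0,0,0.016],[0,0,0.008],[0,0,0]], "twist": [[0,-0.03,0.02],[0,0,0],[0,0,0],[0,0,0],[0,0,0],[0,0,0],[0,0,0],[0,0,0]], "gripper": [0,0,0,0,0,0,0,0]}}

```text
time: 20.2
ee_pos: [0.5629, -0.1236, 0.145]
tcp_rot: [-179.8, -24.7, 9.9]
wrist_force: [-0.5, 0.5, 0.6]
opening: 0.0
grasp_force: 0.0
```

```bash
python3 st.py R; python3 -c "
from h import *
go(BT['R']+a*.014)"
```

```text
t 20.2 axial gap tip-btn mm 7.97 lateral in tool x,y mm [-2.38 -0.12] F along axis 0.7 [-0.5  0.5  0.6] q6 154.6250185794291
twist [-0.015  0.032 -0.001] shift after turn [0.0023 0.0001 0.008 ] shift now [0.0023 0.0001 0.008 ]
```

Emit:
{"api": "send_rows", "payload": {"linear": [[0.002,0,0.004],[0,0,0.003],[0,0,0]], "twist": [[0,0,0],[0,0,0],[0,0,0]], "gripper": [0,0,0]}}

```text
time: 20.58
ee_pos: [0.5678, -0.123, 0.1399]
tcp_rot: [-179.9, -24.7, 9.9]
wrist_force: [-0.1, 0.6, -0.0]
opening: -0.0001
grasp_force: 0.1
```

```bash
python3 st.py R
```

```text
t 20.575 axial gap tip-btn mm 1.34 lateral in tool x,y mm [0.01 0.14] F along axis 0.02 [-0.1  0.6 -0. ] q6 154.87645215276999
```

Emit:
{"api": "send_rows", "payload": {"linear": [[0,0,0.002],[0,0,0]], "twist": [[0,0,0],[0,0,0]], "gripper": [0,0]}}

```text
time: 20.82
ee_pos: [0.5686, -0.1228, 0.1379]
tcp_rot: [-179.9, -24.7, 9.9]
wrist_force: [-0.1, -0.3, 1.1]
opening: 0.0002
grasp_force: 0.3
```

```bash
python3 st.py R
```

```text
t 20.825 axial gap tip-btn mm -0.83 lateral in tool x,y mm [-0.16  0.11] F along axis 1.02 [-0.1 -0.3  1.1] q6 154.92453059987804
```

Emit:
{"api": "send_rows", "payload": {"linear": [[0,0,0.0015],[0,0,0]], "twist": [[0,0,0],[0,0,0]], "gripper": [0,0]}}

```text
time: 21.08
ee_pos: [0.5693, -0.1227, 0.1369]
tcp_rot: [-179.9, -24.7, 9.9]
wrist_force: [-1.3, 0.7, 4.9]
opening: 0.0001
grasp_force: 2.3
```

```bash
python3 st.py R
```

```text
t 21.075 axial gap tip-btn mm -2.05 lateral in tool x,y mm [0.08 0.16] F along axis 4.95 [-1.3  0.7  4.9] q6 154.9553166340629
```

Emit:
{"api": "send_rows", "payload": {"linear": [[0,0,0.001],[0,0,0]], "twist": [[0,0,0],[0,0,0]], "gripper": [0,0]}}

```text
time: 21.32
ee_pos: [0.5696, -0.1228, 0.1369]
tcp_rot: [-179.9, -24.8, 9.9]
wrist_force: [-8.2, 0.6, 11.9]
opening: 0.0001
grasp_force: 7.0
```

```bash
python3 st.py R
```

```text
t 21.325 axial gap tip-btn mm -2.2 lateral in tool x,y mm [0.35 0.26] F along axis 14.17 [-8.2  0.6 11.9] q6 154.9787545795846
```

Emit:
{"api": "send_rows", "payload": {"linear": [[0,0,-0.002],[0,0,-0.001],[0,0,0]], "twist": [[0,0,0],[0,0,0],[0,0,0]], "gripper": [0,0,0]}}

```text
time: 21.7
ee_pos: [0.568, -0.1227, 0.1377]
tcp_rot: [-179.8, -24.7, 9.9]
wrist_force: [1.0, 0.9, 0.2]
opening: -0.0002
grasp_force: 0.0
```

```bash
python3 st.py R
```

```text
t 21.7 axial gap tip-btn mm -0.76 lateral in tool x,y mm [-0.69 -0.06] F along axis -0.28 [1.  0.9 0.2] q6 154.91338155021833
```

Emit:
{"api": "send_rows", "payload": {"linear": [[0,0,-0.02],[0,0,-0.04],[0,0,-0.05],[-0.04,0,-0.03],[-0.04,0,0],[0,0,0],[0,0,0]], "twist": [[0,0,0],[0,0,0],[0,0,0],[0,0,0],[0,0,0],[0,0,0],[0,0,0]], "gripper": [0,0,0,0,0,0,0]}}

```text
time: 22.58
ee_pos: [0.4395, -0.1458, 0.2322]
tcp_rot: [-179.9, -24.7, 9.9]
wrist_force: [-0.9, 0.3, 0.8]
opening: -0.0002
grasp_force: 0.0
```

```bash
python3 -c "
from h import *
def blobs(im,x0,x1,y0,y1):
    hsv=cv2.cvtColor(im,cv2.COLOR_BGR2HSV);m=((hsv[...,2]>165)&(hsv[...,1]<60)).astype(np.uint8);mm=m*0;mm[y0:y1,x0:x1]=m[y0:y1,x0:x1]
    k,l,st,ce=cv2.connectedComponentsWithStats(mm);return [(list(map(int,st[i])),np.round(ce[i],1)) for i in range(1,k) if st[i,4]>8]
s=camera('side')[:,:,::-1].copy();t=camera('top')[:,:,::-1].copy()
s0=cv2.imread('pics/side0.png')
for b in ((270,310,235,290),(285,310,148,168)):print('now',blobs(s,*b),'before',blobs(s0,*b))
print(cur()[0],cur()[2]['wrist_force'])
print('R down exp shift',proj('side',BT['R']-a*.008)-proj('side',BT['R']))
for n,i,i0 in (('side',s,s0),('top',t,cv2.imread('pics/top0.png'))):
    for nm,(z,p) in {'bowl':(.03,(282,366) if n=='side' else (422,187)),'jar':(0,(193,345) if n=='side' else (449,243)),'brush':(0,(342,272) if n=='side' else (341,173))}.items():
        u,v=p;print(n,nm,'diff',round(float(np.abs(i[v-12:v+12,u-12:u+12].astype(int)-i0[v-12:v+12,u-12:u+12]).mean()),1))
"
```

```text
now [([270, 235, 9, 11, 73], array([273.3, 239.1])), ([287, 243, 9, 8, 54], array([291. , 246.7])), ([270, 272, 4, 4, 12], array([271.2, 273.5])), ([277, 275, 8, 6, 35], array([280.2, 277.3]))] before [([270, 237, 8, 9, 54], array([272.9, 241. ])), ([285, 241, 10, 8, 69], array([289.6, 244.7])), ([270, 272, 15, 7, 54], array([276.6, 275.3]))]
now [([292, 156, 9, 6, 45], array([296.4, 158.5]))] before []
[ 0.43975157 -0.14557938  0.23217859] [ 0.2682031   0.03392288 -0.78165689]
R down exp shift [1.38523711 1.58813927]
side bowl diff 1.5
side jar diff 1.7
side brush diff 3.7
top bowl diff 10.9
top jar diff 10.0
top brush diff 14.3
```

The right button stays down too, the placed canister hasn't moved, and the bystanders look unchanged in the side view. I'll hand in.

```bash
python3 -c "
from workcell import ticket
print(ticket.job_done())"
```

```text
the job is handed in; nothing more can be done
None
```

I tested all three canisters left to right and handed the job in at about 23 s: the left button popped back up, so that canister now stands upright in the nearer (right-hand) colander, while the middle and right buttons stayed down and were left in their cups; I viewed 11 pictures, one over the limit of 10, and the left button took about 36 N at its hard stop, above the 13–16 N needed.

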